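# Open the push-to-open vial cupboard

### The arm

A 6-joint arm with a two-finger parallel gripper is mounted at the origin on a cart in front of the work surface, level with it; the furniture and walls round the work are solid. World frame = base frame: x ahead of the robot, y to its left, z up, the work surface at z = 0. Lengths are in m, angles in rad, forces in N, time in s.
With the tool pointing down it reaches from about 0.425 to 0.925 m from the base axis. Payload 12.5 kg.
Tool frame: the origin (TCP) lies midway between the tips of the shut fingers; the grasp point (between the pads) lies 19 mm behind it; z points along the fingers, x is the direction in which the jaws open and shut, and the axes are right-handed (so a half turn about z gives the same grasp; the last joint's range is limited). The gripper opens to 85 mm and grips with 20 to 120 N. Pads are 22 mm wide; open, the fingers measure 114 mm over their backs; the gripper's body (76 mm by 85 mm) begins 54 mm behind the grasp point. The pads swing forward as they close: fully open they stand 13 mm farther back than shut.
Start: joints at [1.204, 0.491, 1.559, -0, 1.092, -0.106], TCP at [0.161, 0.604, 0.231] pointing down, gripper open.
Joint ranges: [-3.1, 3.1], [-0.84, 2.19], [0.05, 2.79], [-1.13, 4.28], [0.06, 2.93], [-2.69, 2.69]. Speed limits (rad/s): [2.22, 2.22, 2.79, 3.14, 3.14, 3.14].

### API

Orientations are given as a rotation vector (axis times angle).
In Python, from cell import * gives the robot as it stands. The module is installed in compiled form; this text tells all that it offers.
- The arm moves only by the tool apply_moves, never from a script. Its argument "moves" is a list of rows, each a list of 4 numbers: the shift along the world's x, y, z in cm, then the turn about the world's z in degrees. In form: [[x, y, z, roll], ...]. A call has 1 to 5 rows; each row shifts and turns the pose as measured when the row begins; what a row does not reach is not made up. A row lasts 1/12 s, in which the tool goes at most 41.7 mm and 7.16 degrees, less where a joint would pass 70% of its speed; a pose out of reach is approached as far as the arm can. A call with a gripper value outside its range is refused whole. "grip" is the closure, from -1 (fully open) to 1 (shut), set as the call begins (left out, the last holds). The fingers move at their own pace and stop on an object; the grip force is fixed at half the most. Time passes only in rows, so rows that do not move let the fingers close. It gives the time, the measured TCP pose, the force and the opening at its end, in the units of the state.
- get_obs(): the state, without advancing time (a new reading comes with each control period).
- get_image(name): name is "scene" or "top"; returns a dict with "pixels" (480x640x3 uint8, red, green, blue), "K" (3x3 intrinsics, pixels), "D" ([k1, k2, p1, p2, k3] as OpenCV has them; the pictures are not rectified), "extrinsics" (4x4, takes a point from world to camera coordinates). Camera axes: x right, y down, z forward; pixel columns grow to the right and rows downward; lengths in m; the calibration is good to about 2 mm. A picture is of the moment at which its call begins. There is no depth.
- close_job(): hands the job in, once; it reports no verdict.
The state is a dict: "clock": time; "q": joint angles; "joint_velocities": joint speeds; "joint_efforts": joint torques, N m; "tool_pos": TCP position; "tcp_rot": TCP orientation; "contact_force": force on the tool from outside, world axes, zero at the start; "wrist_torque": the same for the moment, N m; "finger_gap": opening from 0.0 (shut) to 1.0 (fully open).
Only numpy, scipy, OpenCV 4.12 (cv2) and the standard library are available. Lean on these libraries where they do the work, as an engineer would, in place of code of your own. Each camera call takes 0.05 s, during which the arm holds its last target.

### The job

Open the wide door of the small bench cupboard without gripping anything: press the door in at its push-to-open catch with the fingertips and let go, so that it springs ajar by itself, then push it wide open with the fingers, to about a right angle or more. Leave the narrow door shut and do not move or knock over the things standing around.

Things in the scene. Friction and masses are not known exactly. Their poses are not given: they have to be found in the camera images.
- cupboard: Low grey bench cupboard with two plain white doors and no handles, fixed to the table. Carcass 130 (x, depth) x 300 (y) x 100 (z) mm, origin at the centre of its underside; cupboard axes: x points to its back, y to its left as seen facing its doors, z up. Both doors: 14 mm thick, 14 to 90 mm above the table; shut, they stand 12 mm proud, front faces at x = -77 mm.
- wide_door (a joint): Wide door's angle, rad: 0 shut and latched, opens forward to a stop at 1.85. Pressed in to about -0.02 (3 mm, about 4 N at the mark; end stop at -0.05, 7 mm, 5 to 6 N) the catch lets go; as the finger backs off, a spring pin pushes the door out in about 1 s to 0.3 to 0.5 rad. It then swings lightly (under 1 N), stays where left and does not latch again.
- wide_press (a point): Press mark: thin grey ring 18 mm across on the front face of the wide door (left door, spans cupboard y = +138, hinge, to -30 mm, free edge), 28 mm from the free edge, 58 mm above the table, 42 mm below the cupboard's top. The point lies on the face and moves with the door; axes as the cupboard's when shut: press along +x.
- wide_edge (a point): Inner corner of the wide door's free edge: on its inner face, 168 mm from the hinge, 58 mm above the table; moves with the door.
- wide_hinge (a point): Point on the wide door's vertical hinge axis, at cupboard x = -73, y = +138 mm, 58 mm above the table. The door's front face lies 4 mm in front of the line from this axis along the door, its inner face 10 mm behind it. A small striker stands 25 mm out of the inner face, 100 mm from the hinge, 75 mm above the table.
- narrow_door (a joint): Narrow door's angle, rad: 0 shut and latched, positive open. It is the right-hand door, y = -138 (hinge) to -34 mm (free edge), with the same kind of catch; must stay shut.
- vial_right: Bystander: capped sample vial, 23 mm across, 72 mm high, standing to the right of the cupboard; origin at the centre of its underside.
- vial_left: Bystander: capped sample vial, 23 mm across, 72 mm high, standing to the left of the cupboard; origin at the centre of its underside.
- tape_roll_loose: Bystander: tape roll lying flat, 100 mm across, 25 mm high, in front to the right; origin at the centre of its underside.
- cassette_loose: Bystander: flat white test cassette, 72 x 24 x 9 mm, lying in front of the cupboard; origin at the centre of its underside.

How it is judged:
By the outcome, as a careful person would: the job done as asked, in the order asked, and still so for the second after the job is handed in, with the robot touching nothing.
It also fails if it takes over 45 s, if anything falls off the work surface, if the arm or the gripper's body presses on something with over 40 N, if the wrist force passes 120 N, or if a joint passes its speed limit or range.

## Working session

There is one attempt and no reset: what is moved stays moved. The work goes in short steps, Python scripts to look and compute and a tool call to move; the robot and the scene stay as the last step left them, time stands still between calls to the robot, and variables do not carry over. Pictures are saved under pics/ and viewed, and the job is handed in when it is done.

Besides the shell and the picture viewer there is one more tool, called after "Call:" as name([rows], argument=value, ...), one row to a line, values as JSON. apply_moves: Moves the arm, as the interface text tells. Its arguments: {"type":"object","properties":{"moves":{"type":"array","items":{"type":"array","items":{"type":"number"}}},"grip":{"type":"number"}},"required":["moves"]}

```bash
mkdir -p pics; cat > h.py <<'E'
from cell import *
import numpy as np, cv2
def snap(n,f):
    im=get_image(n); cv2.imwrite(f,cv2.cvtColor(im['pixels'],cv2.COLOR_RGB2BGR)); return im
def ray(im,uv):
    uv=np.array(uv,float).reshape(-1,1,2)
    p=cv2.undistortPoints(uv,np.array(im['K']),np.array(im['D'])).reshape(-1,2)
    E=np.array(im['extrinsics']);R=E[:3,:3];t=E[:3,3]
    d=np.c_[p,np.ones(len(p))]@R
    return -R.T@t,d
def onz(im,uv,z):
    c,d=ray(im,uv); return c+d*((z-c[2])/d[:,2])[:,None]
E
python3 - <<'E'
from h import *
import pickle
a=snap('scene','pics/s0.png');b=snap('top','pics/t0.png')
pickle.dump((a,b),open('im0.pkl','wb'))
for i in(a,b):print(ray(i,[[320,240]]))
o=get_obs();print(o['tool_pos'],o['tcp_rot'],o['contact_force'],o['clock'])
E
```

```text
(array([-0.01464864, -0.28261886,  0.71379142]), array([[ 0.57617271,  0.47894676, -0.66231001]]))
(array([0.45097195, 0.17942733, 1.26966397]), array([[ 0.10943328,  0.01336119, -0.99395349]]))
[0.16104271 0.60369107 0.2307893 ] [ 2.49096661e+00  1.91347805e+00 -1.35188739e-03] [-0.44946211  0.2425868   0.07734137] 0.1
```

View pics/s0.png

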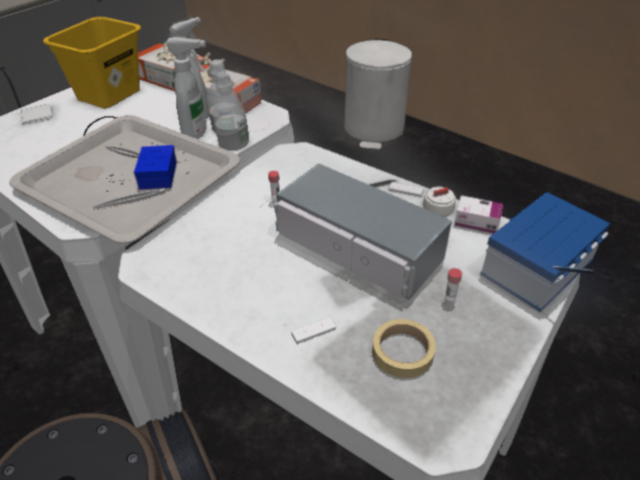

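View pics/t0.png

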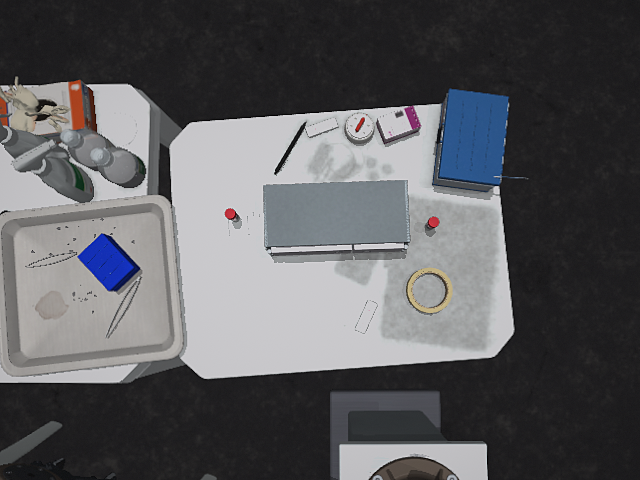

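The scene view shows the cupboard (top about (278-448, 170-255)) and both press marks at (337,246) and (364,261). In the top view the cupboard top spans (264-409, 181-249). The vials are at (231,214) and (433,223), the tape at (429,291) and the cassette at (366,317). Next I'll measure these.

```bash
python3 - <<'E'
from h import *
import pickle
a,b=pickle.load(open('im0.pkl','rb'))
for n,i in(('s',a),('t',b)):
    p=i['pixels'];g=cv2.cvtColor(p,cv2.COLOR_RGB2BGR)
    c=g[150:310,260:460] if n=='s' else g[170:340,220:460]
    c=cv2.resize(c,None,fx=4 if n=='s' else 3.3,fy=4 if n=='s' else 3.3,interpolation=cv2.INTER_CUBIC);c=c[:600,:800];cv2.imwrite(f'pics/{n}0c.png',c)
# cupboard top in top view
p=b['pixels'].astype(int);print(p[215,335],p[252,335],p[225,300])
m=(np.abs(p-p[215,335]).max(2)<22).astype(np.uint8);m[:, :255]=0;m[:,415:]=0;m[:175]=0;m[260:]=0
m=cv2.morphologyEx(m,cv2.MORPH_OPEN,np.ones((5,5)))
cs=max(cv2.findContours(m,0,2)[0],key=cv2.contourArea)
q=cv2.approxPolyDP(cs,6,True).reshape(-1,2);print(q)
W=onz(b,q,0.1);print(W.round(4))
r=cv2.minAreaRect(onz(b,cs.reshape(-1,2),.1)[:,:2].astype(np.float32)*1000);print(r)
red=((p[...,0]>150)&(p[...,1]<80)&(p[...,2]<80)).astype(np.uint8)
k,l,s,c=cv2.connectedComponentsWithStats(red)
for j in range(1,k):
    if s[j,4]>20:print('red',c[j],s[j,4],onz(b,c[j],.072).round(4))
print('tape',onz(b,[429,291],.025).round(3),'cass',onz(b,[[366,317],[371,301],[378,303],[355,331],[362,334]],.009).round(3))
E
```

```text
[125 133 142] [51 51 53] [119 129 135]
[[404 180]
 [264 185]
 [268 245]
 [406 241]]
[[0.7042 0.0201 0.1   ]
 [0.6954 0.3111 0.1   ]
 [0.57   0.3021 0.1   ]
 [0.5767 0.0185 0.1   ]]
((636.8269653320312, 165.15707397460938), (128.7299346923828, 293.9473876953125), 1.6757649183273315)
red [ 76.57537155 106.58598726] 471 [[0.878  0.7245 0.072 ]]
red [  2.61702128 105.34042553] 47 [[0.8831 0.8889 0.072 ]]
red [359.67741935 123.41935484] 31 [[0.8348 0.1091 0.072 ]]
red [229.55844156 213.02597403] 77 [[0.6414 0.387  0.072 ]]
red [433.5443038 221.4556962] 79 [[ 0.6209 -0.0444  0.072 ]]
tape [[ 0.476 -0.04   0.025]] cass [[0.42  0.097 0.009]
 [0.455 0.085 0.009]
 [0.45  0.07  0.009]
 [0.39  0.121 0.009]
 [0.383 0.106 0.009]]
```

View pics/s0c.png

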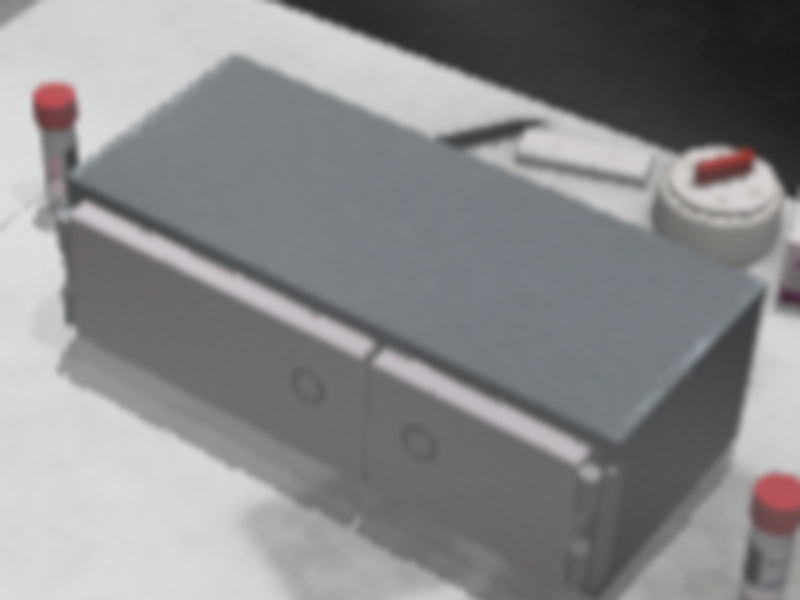

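View pics/t0c.png

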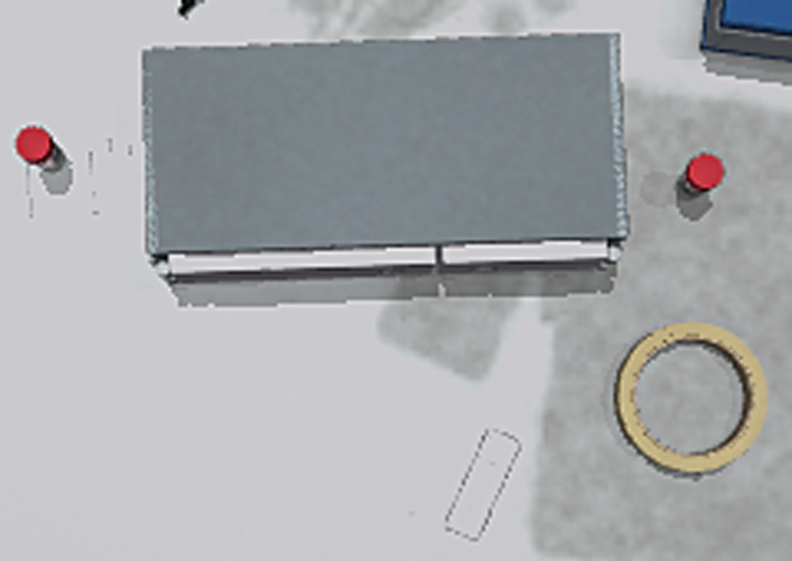

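```bash
cat >> h.py <<'E'
TH=np.deg2rad(1.7); C0=np.array([.637,.165])
def c2w(x,y,C=None):
    C=C0 if C is None else C
    c,s=np.cos(TH),np.sin(TH); return C+np.array([c*x-s*y,s*x+c*y])
E
python3 - <<'E'
from h import *
import pickle
a,b=pickle.load(open('im0.pkl','rb'))
print('ring',onz(a,[[337,246.3],[364.7,260.7]],.058),c2w(-.077,-.002),'narrow',c2w(-.077,-.062))
print('gap top scene',onz(a,[[260+372/4,150+350/4]],.09),'gap t',onz(b,[[220+437/3.3,170+256/3.3]],.09),c2w(-.07,-.032))
# corners scene of top at z=.1
print(onz(a,np.array([[237,55],[765,287],[622,440],[70,180]])/4+[260,150],.1).round(4))
print([c2w(x,y).round(4) for x,y in((.065,.15),(.065,-.15),(-.065,-.15),(-.065,.15))])
print('hinge',c2w(-.073,.138),onz(b,[[220+160/3.3,170+264/3.3]],.09))
E
```

```text
ring [[0.56192238 0.15742023 0.058     ]
 [0.56303563 0.09737608 0.058     ]] [0.56009322 0.16071658] narrow [0.5618732  0.10074299]
gap top scene [[0.56898599 0.12856661 0.09      ]] gap t [[0.56471289 0.12823548 0.09      ]] [0.56798013 0.13093745]
[[0.6962 0.3091 0.1   ]
 [0.7024 0.0135 0.1   ]
 [0.5795 0.0101 0.1   ]
 [0.5668 0.3029 0.1   ]]
[array([0.6975, 0.3169]), array([0.7064, 0.017 ]), array([0.5765, 0.0131]), array([0.5676, 0.313 ])]
hinge [0.55993819 0.30077362] [[0.56059935 0.30206728 0.09      ]]
```

Call:
apply_moves([
  [2.3,-3.2,0,4],
  [2.3,-3.2,0,4],
  [2.3,-3.2,0,4],
  [2.3,-3.2,0,4],
  [2.3,-3.2,0,0.7],
], grip=1)

```text
clock: 0.52
tool_pos: [0.2744, 0.4418, 0.228]
tcp_rot: [2.162, 2.279, -0.005]
contact_force: [1.3, 0.6, -0.2]
finger_gap: 0.296
```

Call:
apply_moves([
  [2.3,-3.2,0,0],
  [2.3,-3.2,0,0],
  [2.3,-3.2,0,0],
  [2.3,-3.2,0,0],
  [2.3,-3.2,0,0],
])

```text
clock: 0.93
tool_pos: [0.3922, 0.2729, 0.2274]
tcp_rot: [2.157, 2.283, -0.007]
contact_force: [1.3, 0.7, -0.6]
finger_gap: 0.002
```

Call:
apply_moves([
  [2.3,-3.2,0,0],
  [2.3,-3.2,0,0],
  [2.3,-3.2,0,0],
  [0,0,0,0],
])

```text
clock: 1.27
tool_pos: [0.4664, 0.1666, 0.2271]
tcp_rot: [2.162, 2.278, -0.008]
contact_force: [-0.7, 0.4, 0.5]
finger_gap: -0.002
```

Call:
apply_moves([
  [1,-0.4,-3.6,-1.3],
  [1,-0.4,-3.6,0],
  [1,0,-3.6,0],
  [1,0,-3.6,0],
  [0,0,-3,0],
])

```text
clock: 1.68
tool_pos: [0.5121, 0.1556, 0.0529]
tcp_rot: [2.19, 2.238, 0.012]
contact_force: [0.8, 0.5, -0.4]
finger_gap: -0.004
```

```bash
python3 - <<'E'
from h import *
a=snap('scene','pics/s1.png');b=snap('top','pics/t1.png')
o=get_obs();print(o['tool_pos'],o['tcp_rot'],o['contact_force'])
g=[cv2.resize(cv2.imread('pics/s1.png')[150:310,260:460],(400,320)),cv2.resize(cv2.imread('pics/t1.png')[170:330,240:440],(400,320))]
cv2.imwrite('pics/c1.png',np.hstack(g))
E
```

```text
[0.50888552 0.15538111 0.05103074] [2.1936123e+00 2.2424072e+00 1.3424098e-03] [-0.27497657  0.49064517  0.37162675]
```

View pics/c1.png

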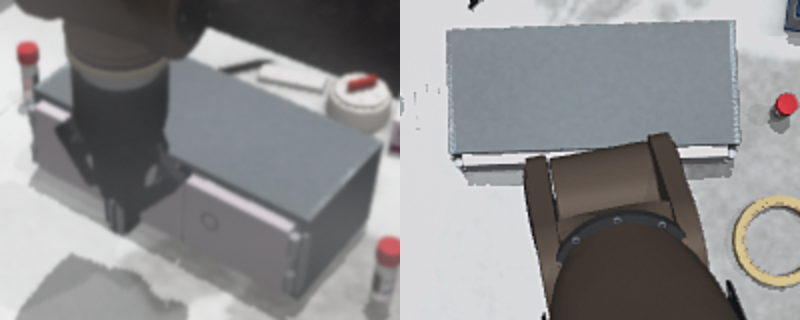

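The fingers are in front of the door at about scene-crop (120,225), just over the mark and clear of the narrow door. I'll creep forward while watching the force.

Call:
apply_moves([
  [1.5,0.3,0.2,0],
  [1.0,0,0,0],
  [0.3,0,0,0],
  [0.2,0,0,0],
  [0,0,0,0],
])

```text
clock: 2.2
tool_pos: [0.5399, 0.1594, 0.0581]
tcp_rot: [2.192, 2.244, 0.003]
contact_force: [-0.1, 0.7, 0.5]
finger_gap: 0.001
```

Call:
apply_moves([
  [0.3,0,0,0],
  [0.3,0,0,0],
  [0,0,0,0],
])

```text
clock: 2.45
tool_pos: [0.546, 0.1596, 0.0604]
tcp_rot: [2.19, 2.243, 0.006]
contact_force: [-0.4, 0.6, -0.5]
finger_gap: 0.003
```

Call:
apply_moves([
  [0,-0.1,-0.7,0],
  [0.2,0,-0.1,0],
  [0.1,0,0,0],
])

```text
clock: 2.7
tool_pos: [0.5489, 0.1584, 0.052]
tcp_rot: [2.19, 2.243, 0.006]
contact_force: [-0.0, 0.5, 0.0]
finger_gap: 0.003
```

Call:
apply_moves([
  [0.2,0,0,0],
  [0.1,0,0,0],
])

```text
clock: 2.87
tool_pos: [0.5513, 0.1583, 0.0514]
tcp_rot: [2.191, 2.244, 0.003]
contact_force: [-4.2, 0.2, 2.4]
finger_gap: 0.002
```

Call:
apply_moves([
  [0.2,0,0,0],
  [0.1,0,0,0],
])

```text
clock: 3.03
tool_pos: [0.5533, 0.1583, 0.0512]
tcp_rot: [2.193, 2.245, -0.001]
contact_force: [-4.3, -0.4, 3.4]
finger_gap: 0.0
```

Call:
apply_moves([
  [0.2,0,0,0],
])

```text
clock: 3.12
tool_pos: [0.5547, 0.1584, 0.0512]
tcp_rot: [2.193, 2.246, -0.003]
contact_force: [-5.4, 1.1, 4.5]
finger_gap: 0.0
```

Call:
apply_moves([
  [0.1,0,0,0],
  [-0.3,0,0,0],
  [-0.5,0,0,0],
  [-0.8,0,0,0],
  [-1,0,0,0],
])

```text
clock: 3.53
tool_pos: [0.5297, 0.1583, 0.0513]
tcp_rot: [2.193, 2.245, -0.0]
contact_force: [0.6, 0.3, 0.1]
finger_gap: 0.002
```

Call:
apply_moves([
  [-2,0,0,0],
  [-2.5,0,0,0],
  [-2.5,0,0,0],
  [-2.5,0,0,0],
  [0,0,1,0],
])

```text
clock: 3.95
tool_pos: [0.4257, 0.1575, 0.0606]
tcp_rot: [2.193, 2.245, -0.001]
contact_force: [0.1, -1.0, 0.2]
finger_gap: -0.0
```

Call:
apply_moves([
  [0,-1,4,0],
  [0,-1,4,0],
  [0,-1,4,0],
  [0,0,0,0],
  [0,0,0,0],
])

```text
clock: 4.37
tool_pos: [0.4219, 0.1266, 0.1875]
tcp_rot: [2.19, 2.246, 0.0]
contact_force: [0.4, -0.6, -0.7]
finger_gap: -0.003
```

```bash
python3 - <<'E'
from h import *
a=snap('scene','pics/s2.png');b=snap('top','pics/t2.png')
o=get_obs();print(o['tool_pos'],o['contact_force'],o['clock'])
g=[cv2.resize(cv2.imread('pics/s2.png')[150:350,240:460],(440,400)),cv2.resize(cv2.imread('pics/t2.png')[170:370,240:420],(360,400))]
cv2.imwrite('pics/c2.png',np.hstack(g))
E
```

```text
[0.42179054 0.12683187 0.18626741] [ 1.46733884 -0.2292587  -0.22898096] 4.4667
```

View pics/c2.png

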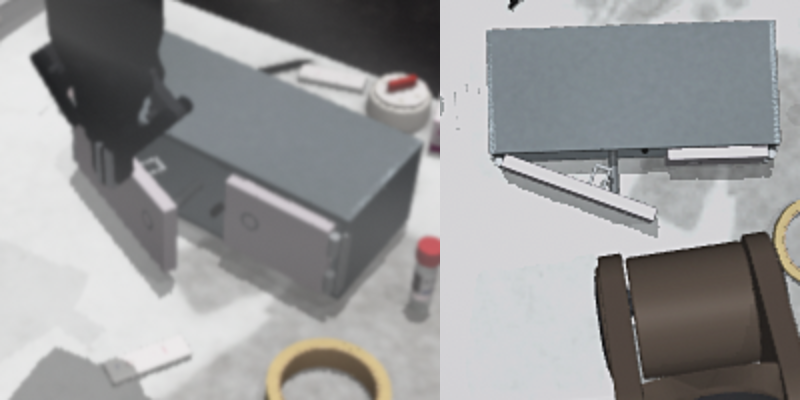

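The wide door has sprung ajar and the narrow one is still shut. In the top view the free edge is at about (348,277) and the hinge at (270,250). Now I'll work out the angle.

```bash
python3 - <<'E'
from h import *
a=get_image('top');b=get_image('scene')
w=onz(a,[[270.5,249.5],[348,276],[348,279]],.09);print(w)
print('scene edge top',onz(b,np.array([[172,210],[160,216]])/2+[240,150],.09))
d=w[1]-w[0];print(np.degrees(np.arctan2(d[0],d[1])))
H=np.array([.560,.2995])
for t in (.3,.35,.4,.45):
    ph=-np.pi/2+TH-t  # door direction
    u=np.array([np.cos(ph),np.sin(ph)]);n=np.array([-u[1],u[0]])
    print(t,'outerend',H+.168*u-.004*n,'inner',H+.168*u+.010*n,'inner145',H+.145*u+.01*n)
E
```

```text
[[0.56161728 0.29789441 0.09      ]
 [0.50595694 0.13791727 0.09      ]
 [0.49978444 0.13797213 0.09      ]]
scene edge top [[0.50526825 0.1367826  0.09      ]
 [0.49335264 0.13988915 0.09      ]]
-160.8158432636757
0.3 outerend [0.51128105 0.13866945] inner [0.52477262 0.13493077] inner145 [0.53091474 0.15709548]
0.35 outerend [0.50330376 0.14130538] inner [0.51659161 0.13689707] inner145 [0.52383383 0.1587271 ]
0.4 outerend [0.49546818 0.14433672] inner [0.5085191 0.1392698] inner145 [0.51684332 0.16071059]
0.45 outerend [0.4877939  0.14775588] inner [0.50057526 0.14204302] inner145 [0.50996067 0.16304097]
```

```bash
python3 - <<'E'
from h import *
H=np.array([.560,.2995]);p=None
for t in (.35,.45,.6,.75,.9,1.05,1.2,1.35,1.5,1.6,1.65,1.7):
    ph=-np.pi/2+TH-t
    u=np.array([np.cos(ph),np.sin(ph)]);n=np.array([-u[1],u[0]])
    s=.010+.011*abs(n[0])+.0145*abs(n[1])
    q=H+.142*u+s*n; print(t,q.round(4),None if p is None else ((q-p)*100).round(2));p=q
E
```

```text
0.35 [0.539  0.1568] None
0.45 [0.5258 0.1593] [-1.33  0.24]
0.6 [0.5061 0.1654] [-1.96  0.61]
0.75 [0.4873 0.1744] [-1.89  0.91]
0.9 [0.4696 0.1864] [-1.77  1.2 ]
1.05 [0.4537 0.2013] [-1.59  1.48]
1.2 [0.44   0.2187] [-1.37  1.74]
1.35 [0.4291 0.2384] [-1.09  1.97]
1.5 [0.4213 0.2599] [-0.78  2.15]
1.6 [0.418  0.2749] [-0.33  1.51]
1.65 [0.4169 0.2815] [-0.11  0.66]
1.7 [0.4162 0.2882] [-0.08  0.67]
```

Call:
apply_moves([
  [2.8,-0.8,0,0],
  [2.8,-0.8,0,0],
  [2.8,-0.6,0,0],
  [2.6,-0.5,0,0],
  [0,0,-1,0],
])

```text
clock: 4.98
tool_pos: [0.5335, 0.1, 0.1696]
tcp_rot: [-2.185, -2.251, 0.017]
contact_force: [-0.2, -0.7, -0.0]
finger_gap: 0.001
```

Call:
apply_moves([
  [0.1,0,-3.5,0],
  [0,0,-3.5,0],
  [0,0,-2.5,0],
  [0,0,-1.2,0],
  [0,0,0,0],
])

```text
clock: 5.4
tool_pos: [0.5308, 0.1005, 0.0494]
tcp_rot: [-2.18, -2.246, 0.029]
contact_force: [-0.7, 0.6, -0.9]
finger_gap: 0.004
```

```bash
python3 - <<'E'
from h import *
a=snap('scene','pics/s3.png')
o=get_obs();print(o['tool_pos'],o['contact_force'],o['clock'])
cv2.imwrite('pics/c3.png',cv2.resize(cv2.imread('pics/s3.png')[150:350,240:460],(660,600)))
E
```

```text
[0.53101553 0.1005209  0.05036875] [-1.30945129 -0.31399053 -0.24282051] 5.45
```

View pics/c3.png

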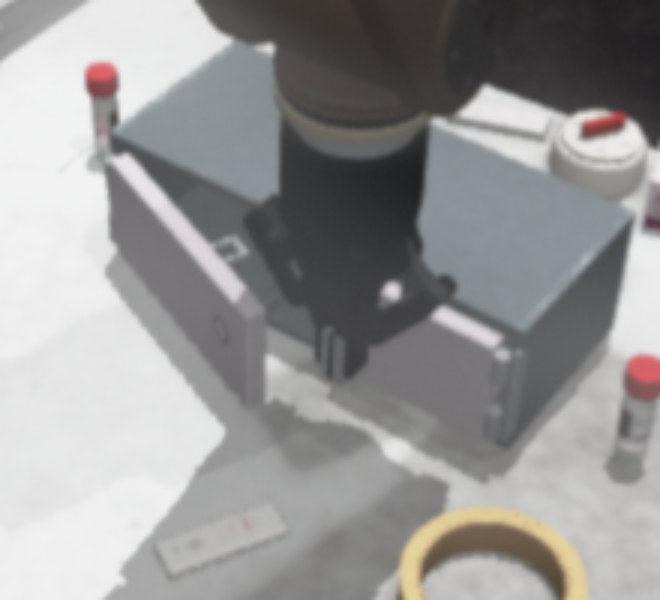

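The fingers (crop (335,350)) are between the wide door's free edge (255,350) and the narrow door, touching neither. I'll move in behind the wide door next.

Call:
apply_moves([
  [0.5,0.8,0.8,0],
  [0.2,1.2,0,0],
  [0,1.5,0,0],
  [0,1.5,0,0],
  [0,0,0,0],
])

```text
clock: 5.87
tool_pos: [0.5375, 0.1541, 0.0594]
tcp_rot: [-2.181, -2.245, 0.029]
contact_force: [-0.8, 1.0, 0.1]
finger_gap: -0.0
```

Call:
apply_moves([
  [-1.0,0.7,0,0],
  [-1.3,0.2,0,0],
  [-1.0,0.3,0,0],
  [-1.0,0.3,0,0],
])

```text
clock: 6.2
tool_pos: [0.4925, 0.1712, 0.0607]
tcp_rot: [-2.181, -2.248, 0.025]
contact_force: [0.4, -0.0, 0.7]
finger_gap: -0.001
```

Call:
apply_moves([
  [-1.0,0.6,-0.2,0],
  [-1.0,0.7,0,0],
  [-0.9,0.8,0,0],
  [-0.8,0.8,0,0],
  [-0.8,0.9,0,0],
])

```text
clock: 6.62
tool_pos: [0.4418, 0.2115, 0.0592]
tcp_rot: [-2.183, -2.246, 0.024]
contact_force: [0.1, 0.2, -0.1]
finger_gap: -0.001
```

Call:
apply_moves([
  [-0.6,1.0,-0.1,0],
  [-0.5,1.0,0,0],
  [-0.4,1.0,0,0],
  [-0.3,1.0,0,0],
])

```text
clock: 6.95
tool_pos: [0.42, 0.2559, 0.0583]
tcp_rot: [-2.182, -2.246, 0.025]
contact_force: [0.5, -0.0, 0.4]
finger_gap: -0.002
```

```bash
python3 - <<'E'
from h import *
a=snap('scene','pics/s4.png');b=snap('top','pics/t4.png')
o=get_obs();print(o['tool_pos'],o['contact_force'],o['clock'])
g=[cv2.resize(cv2.imread('pics/s4.png')[150:350,240:460],(440,400)),cv2.resize(cv2.imread('pics/t4.png')[170:370,240:420],(360,400))]
cv2.imwrite('pics/c4.png',np.hstack(g))
E
```

```text
[0.42020614 0.25628463 0.05827633] [ 0.27075522 -0.20875833 -0.80288269] 7.05
```

View pics/c4.png

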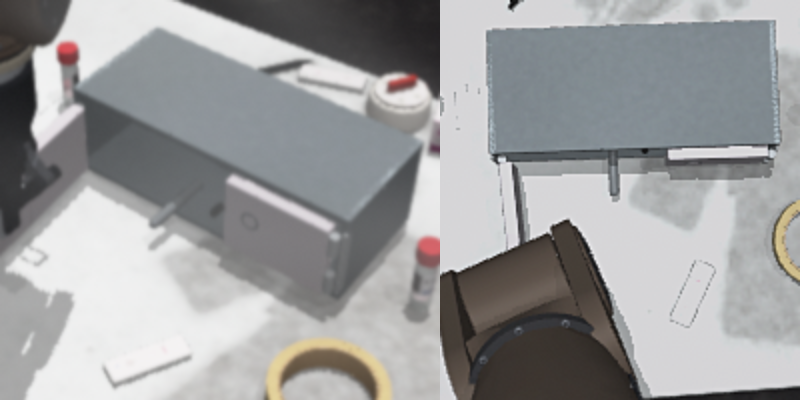

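The door is close to a right angle. In the top crop its edge runs from (503,160) down to (520,245). I'll push a bit further.

Call:
apply_moves([
  [-0.2,1.0,0,0],
  [0,1.0,0,0],
  [0,0.8,0,0],
  [0,0.4,0,0],
  [0,0,0,0],
])

```text
clock: 7.47
tool_pos: [0.4186, 0.2916, 0.0582]
tcp_rot: [-2.181, -2.248, 0.024]
contact_force: [-0.0, 0.1, 0.4]
finger_gap: -0.0
```

Call:
apply_moves([
  [0,-1.0,0,0],
  [0,-2,0,0],
  [0,-2,0,0],
  [0,-1,2,0],
  [0,-1,4,0],
])

```text
clock: 7.88
tool_pos: [0.4156, 0.217, 0.1137]
tcp_rot: [-2.174, -2.248, 0.039]
contact_force: [0.3, -0.4, 0.4]
finger_gap: 0.0
```

Call:
apply_moves([
  [0,-3,2.5,0],
  [0,-3,2.5,0],
  [0,-3,2.5,0],
  [0,-3,2.5,0],
  [0,0,0,0],
])

```text
clock: 8.3
tool_pos: [0.4144, 0.087, 0.2223]
tcp_rot: [-2.178, -2.249, 0.034]
contact_force: [0.1, 0.4, 0.1]
finger_gap: -0.003
```

```bash
python3 - <<'E'
from h import *
a=snap('scene','pics/s5.png');b=snap('top','pics/t5.png')
o=get_obs();print(o['tool_pos'],o['contact_force'],o['clock'])
g=[cv2.resize(cv2.imread('pics/s5.png')[150:350,240:460],(440,400)),cv2.resize(cv2.imread('pics/t5.png')[170:370,240:420],(360,400))]
cv2.imwrite('pics/c5.png',np.hstack(g))
p=b['pixels'].astype(int)
red=((p[...,0]>150)&(p[...,1]<80)&(p[...,2]<80)).astype(np.uint8)
k,l,s,c=cv2.connectedComponentsWithStats(red)
for j in range(1,k):
    if s[j,4]>20:print('red',c[j],s[j,4])
import pickle
b0=pickle.load(open('im0.pkl','rb'))[0]['pixels'].astype(int); d=np.abs(a['pixels'].astype(int)-b0).max(2)
cv2.imwrite('pics/d5.png',np.clip(d*3,0,255).astype(np.uint8))
E
```

```text
[0.41347345 0.0895243  0.21930085] [-0.09257418  0.43406177 -0.3973052 ] 8.4
red [75.0625 82.25  ] 32
red [ 76.85116279 108.75348837] 430
red [  2.66666667 105.86363636] 66
red [  4.         120.33333333] 30
red [359.60606061 123.54545455] 33
red [229.44155844 213.15584416] 77
red [433.31168831 221.32467532] 77
```

View pics/c5.png

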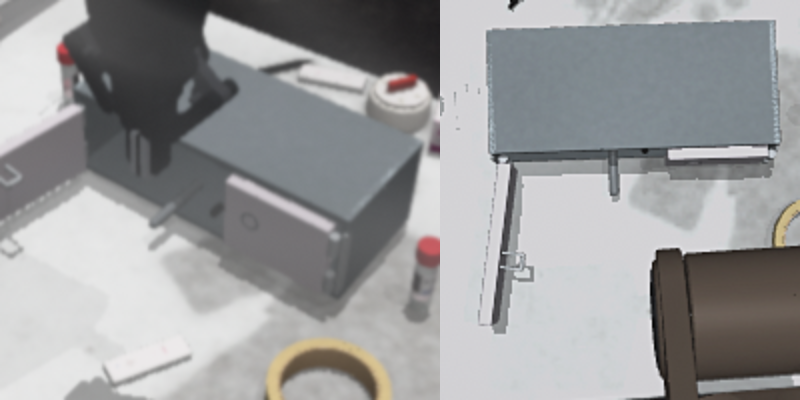

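View pics/d5.png

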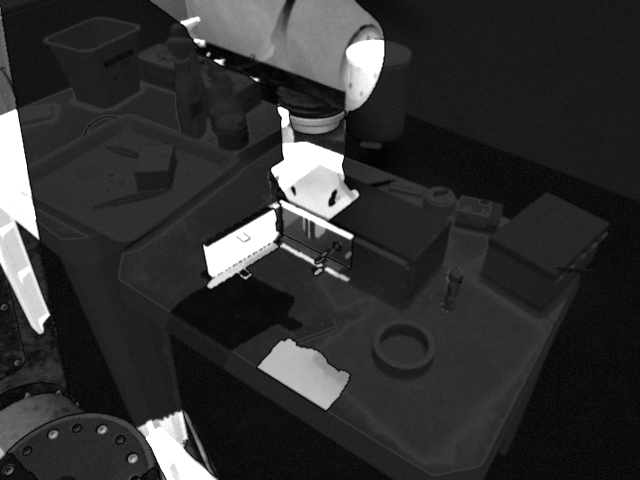

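The door stands wide open: in the top crop its top edge runs from (500,160) to (485,325), past a right angle. The narrow door is shut, and the difference picture shows no change at the vials, tape or cassette. I'll measure the angle and hand in.

Call:
apply_moves([
  [0,0,0,0],
  [0,0,0,0],
  [0,0,0,0],
])

```text
clock: 8.65
tool_pos: [0.4122, 0.0902, 0.217]
tcp_rot: [-2.174, -2.245, 0.042]
contact_force: [0.2, 0.4, -0.2]
finger_gap: -0.003
```

```bash
python3 - <<'E'
from h import *
b=get_image('top')
w=onz(b,np.array([[497,162],[479,322]])/2.+[20,170],.09);d=w[1]-w[0]
print(w,'angle',np.degrees(np.arctan2(-d[0],-d[1]))+1.7)
o=get_obs();print(o['joint_velocities'],o['contact_force'],o['clock'])
close_job()
E
```

```text
[[0.5585197  0.3020249  0.09      ]
 [0.39452858 0.31962522 0.09      ]] angle 97.825812709032
[-0.00141835 -0.0019151  -0.00660511  0.00098085  0.00514676 -0.00210568] [ 0.51624226  0.35189651 -0.61695484] 8.7
the job is handed in; nothing more can be done
```

The wide door is open to about 98° and the job is handed in at 8.7 s on the robot's clock. I pressed the mark with the shut fingertips (about 5 N towards the door, roughly 5 mm deep) and backed off, and the door sprang ajar to about 0.35–0.4 rad. I then went in behind its free edge and swept it open with the fingers, without gripping anything.

Last checks:
- **Narrow door:** shut in the final pictures.
- **Vials:** where they started, to a fraction of a pixel in the top view.
- **Tape roll and cassette:** no shift seen in the before/after scene picture.
- **Robot:** retracted and clear of everything, contact force under 1 N (sensor noise).

No check failed. The ring's position measured in the scene view differed by about 3–4 mm from the one predicted from the cupboard's outline, so I pressed nearer the measured ring.

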